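# Set up the drying rack over the hidden bearer, load it and set the lamp timer

### The job

First press firmly with the fingertips (about 10 N) here and there on the slatted deck until you feel where it does not give: a bearer is hidden there; then stand the drying rack over that bearer, lengthwise along the slats at the middle of their length, level and with no slat sagging, and let go. Hang every saddle bracket that is there astride the rack's bar, tab up, and only then turn the timer's small inner knob clockwise until it points at the long mark, without dragging the outer ring. Leave the ball bearing where it lies.

Things in the scene. Friction and masses are not known exactly. Their poses are not given: they have to be found in the camera images.
- deck: fixed slatted deck: grey frame, 20 mm wide, round eight flat aluminium slats lying side by side along the deck's x. Origin on the bench under its centre; slats and frame level, 45 mm high. Slats 290 mm long, 28 mm pitch, together 224 mm in y. Hidden below: one rigid bearer, 40 mm wide (y), as long as the slats, centre line anywhere from y = -70 to 70 mm. The frame is firm too and does not count
- slat0 (a joint): how far slat 0 is pushed down, m, 0 unloaded; slat 0 is centred at y = -98 mm in the deck's frame. Away from the bearer a slat yields by itself about 2 mm per newton, up to 14 mm; above the bearer whatever presses is stopped firmly after 1.2 mm
- slat1 (a joint): how far slat 1 is pushed down, m, 0 unloaded; slat 1 is centred at y = -70 mm in the deck's frame. Away from the bearer a slat yields by itself about 2 mm per newton, up to 14 mm; above the bearer whatever presses is stopped firmly after 1.2 mm
- slat2 (a joint): how far slat 2 is pushed down, m, 0 unloaded; slat 2 is centred at y = -42 mm in the deck's frame. Away from the bearer a slat yields by itself about 2 mm per newton, up to 14 mm; above the bearer whatever presses is stopped firmly after 1.2 mm
- slat3 (a joint): how far slat 3 is pushed down, m, 0 unloaded; slat 3 is centred at y = -14 mm in the deck's frame. Away from the bearer a slat yields by itself about 2 mm per newton, up to 14 mm; above the bearer whatever presses is stopped firmly after 1.2 mm
- slat4 (a joint): how far slat 4 is pushed down, m, 0 unloaded; slat 4 is centred at y = 14 mm in the deck's frame. Away from the bearer a slat yields by itself about 2 mm per newton, up to 14 mm; above the bearer whatever presses is stopped firmly after 1.2 mm
- slat5 (a joint): how far slat 5 is pushed down, m, 0 unloaded; slat 5 is centred at y = 42 mm in the deck's frame. Away from the bearer a slat yields by itself about 2 mm per newton, up to 14 mm; above the bearer whatever presses is stopped firmly after 1.2 mm
- slat6 (a joint): how far slat 6 is pushed down, m, 0 unloaded; slat 6 is centred at y = 70 mm in the deck's frame. Away from the bearer a slat yields by itself about 2 mm per newton, up to 14 mm; above the bearer whatever presses is stopped firmly after 1.2 mm
- slat7 (a joint): how far slat 7 is pushed down, m, 0 unloaded; slat 7 is centred at y = 98 mm in the deck's frame. Away from the bearer a slat yields by itself about 2 mm per newton, up to 14 mm; above the bearer whatever presses is stopped firmly after 1.2 mm
- rack: drying rack, dark steel, loose, 0.85 kg: flat base 260 mm (x) by 50 mm (y) by 10 mm, an upright 12 mm square post near each end (x = -118 and 118 mm), and a round 12 mm bar along x between their tops. Origin: centre of its underside, z up. Same both ways round
- rack_bar (a point): middle of the rack's bar, on its axis, 130 mm above the rack's underside (bar top 136 mm); axes as the rack's. 224 mm of bar is free between the posts
- bracketA: saddle bracket, flat steel bent to an arch (inverted U) on two flange feet, upright flat tab on its crown. Origin: centre of its underside; y from foot to foot, z up. 112 mm over the feet (y), feet 48 mm wide (x), heavy; strap 30 mm wide (x), 5 thick; tab 30 mm (x) by 10 mm (y), z = 75 to 105 mm: grip it across its 10 mm. 0.15 kg. May be absent
- bracketB: saddle bracket like bracketA; may be absent. Inside: 63 mm clear between the legs; the crown's underside is at z = 70 mm, flat for 14 mm and then falling 38 degrees to the legs. Hung, that underside rests on the bar
- bracketC: saddle bracket like bracketA; may be absent
- bracketD: saddle bracket like bracketA; may be absent
- timer: lamp timer fixed on the bench: grey box 115 by 110 mm, 60 mm high, its bare metal top carrying two controls on one upright axis through its centre. Origin on the bench under its centre
- inner (a joint): angle of the inner knob, rad: grey bar grip 30 mm long, 13 mm thick, top 108 mm and underside of the bar 80 mm above the bench, with a white line on its pointing end. At 0 it points along the timer's -x; grows clockwise seen from above; range -1.0 to 3.0, starts between -0.3 and 0.5; stays where left. The mark is at 1.5
- inner_grip (a point): on the knob axis, 96 mm above the bench, the height to grip the inner knob; x along the bar, -x its pointing end (turns with the knob)
- outer (a joint): angle of the outer ring, rad (same sense): black knurled ring 52 mm across, from 61 to 73 mm above the bench, under the inner knob; turns very easily if touched
- outer_mark (a point): white line on the outer ring's top, 22 mm from the axis
- timer_mark (a point): the long black mark on the timer's top, 41 mm from the axis: where the inner knob must point (the small round dots are not it)
- bearing: small steel ball bearing lying flat, a ring 42 mm across, 14 mm high; a bystander
Not all that is in view belongs to the job. Leave any turquoise or yellow look-alike of the bracketB alone.

How it is judged (in metres and radians):
On the way, in this order (a step that is already met when the one before it is completed fails the run):
1. a spot of the slatted area is pressed by the fingers with more than 6 N while no slat gives more than 2.5 mm (the bearer is found) (contact force between the fingers and anything else above 6 N and z of the grasp point in the frame of deck below 0.08 m and x of the grasp point in the frame of deck between -0.13 and 0.13 m and y of the grasp point in the frame of deck between -0.102 and 0.102 m and value of joint each of slat0, slat1, slat2, slat3, slat4, slat5, slat6, slat7 below 0.0025 m), for 0.2 s.
2. the rack stands level on the deck, lengthwise along the slats, let go, and no slat sags more than 2.5 mm (x of rack in the frame of deck between -0.015 and 0.015 m and y of rack in the frame of deck between -0.09 and 0.09 m and z of rack in the frame of deck between 0.04 and 0.048 m and angle between rack's own z axis and vertical below 0.05 rad and angle between the x axis of rack and the x axis of deck, either way round below 0.15 rad and linear speed of rack below 0.02 m/s and value of joint each of slat0, slat1, slat2, slat3, slat4, slat5, slat6, slat7 below 0.0025 m and contact force between the fingers and rack below 0.1 N), for 0.3 s.
3. every bracket present hangs astride the bar, let go (x of rack_bar in the frame of bracketA between -0.112 and 0.112 m and y of rack_bar in the frame of bracketA between -0.03 and 0.03 m and z of rack_bar in the frame of bracketA between 0.045 and 0.078 m and angle between each of bracketA, bracketB, bracketC, bracketD's own z axis and vertical below 0.3 rad and linear speed of each of bracketA, bracketB, bracketC, bracketD below 0.05 m/s and contact force between the fingers and bracketA below 0.1 N and x of rack_bar in the frame of bracketB between -0.112 and 0.112 m and y of rack_bar in the frame of bracketB between -0.03 and 0.03 m and z of rack_bar in the frame of bracketB between 0.045 and 0.078 m and contact force between the fingers and bracketB below 0.1 N and x of rack_bar in the frame of bracketC between -0.112 and 0.112 m and y of rack_bar in the frame of bracketC between -0.03 and 0.03 m and z of rack_bar in the frame of bracketC between 0.045 and 0.078 m and contact force between the fingers and bracketC below 0.1 N and x of rack_bar in the frame of bracketD between -0.112 and 0.112 m and y of rack_bar in the frame of bracketD between -0.03 and 0.03 m and z of rack_bar in the frame of bracketD between 0.045 and 0.078 m and contact force between the fingers and bracketD below 0.1 N), for 0.3 s.
4. the inner knob points at the mark within 0.12 rad (value of joint inner between 1.38 and 1.62 rad), for 0.2 s.
At the end, for the whole second after the job is handed in: Rack level on the deck (15 mm of mid-length, 0.15 rad of the slats), no slat sagging over 2.5 mm; every bracket present hanging still astride the bar between the posts, close under the crown, tilted under 0.3 rad, released; inner knob within 0.12 rad of the mark (all of step 3 and all of step 4 and x of rack in the frame of deck between -0.015 and 0.015 m and y of rack in the frame of deck between -0.09 and 0.09 m and z of rack in the frame of deck between 0.04 and 0.048 m and angle between rack's own z axis and vertical below 0.05 rad and angle between the x axis of rack and the x axis of deck, either way round below 0.15 rad and linear speed of rack below 0.02 m/s and value of joint each of slat0, slat1, slat2, slat3, slat4, slat5, slat6, slat7 below 0.0025 m); the robot touches nothing.
It fails at once if the outer ring is turned: its line moves more than 6 mm (distance of outer_mark from where it was at the start of the episode above 0.006 m).
It fails at once if the bearing is shifted more than 30 mm (distance of bearing from where it was at the start of the episode above 0.03 m).
Of bracketA, bracketB, bracketC, bracketD only 2 to 4 are there at a start; the rules pass over those that are not, and their reading is None.
At some moment in a run one of bracketA, bracketB, bracketC, bracketD may be knocked a few centimetres aside while the robot is not near it.
It also fails if it takes over 210 s, if anything falls off the work surface, if the arm or the gripper's body presses on something with over 40 N, if the wrist force passes 120 N, or if a joint passes its speed limit or range.

### The arm

A 7-joint arm with a two-finger parallel gripper is mounted at the origin on the work surface. World frame = base frame: x ahead of the robot, y to its left, z up, the work surface at z = 0. Lengths are in m, angles in degrees, forces in N, time in s.
With the tool pointing down it reaches from about 0.425 to 1.025 m from the base axis. Payload 9.4 kg.
Tool frame: the origin (TCP) lies between the finger pads; the fingertips stand 14 mm ahead of it and the grasp point (between the pads) lies 5 mm behind it; z points along the fingers, y is the line along which they close (so a half turn about z gives the same grasp; the last joint's range is limited). The gripper opens to 85 mm and grips with 20 to 120 N. Pads are 22 mm wide; open, the fingers measure 114 mm over their backs; the gripper's body (76 mm by 85 mm) begins 54 mm behind the grasp point. The pads swing forward as they close: fully open they stand 13 mm farther back than shut.
Start: joints at [69.689, 34.337, -0.143, 91.639, 0.103, 54.024, -4.572], TCP at [0.199, -0.697, 0.245] pointing down, gripper open.
Joint ranges: [-147.43, 147.43], [-19.82, 112.94], [-74.19, 73.91], [6.32, 146.72], [-59.91, 239.91], [6.04, 106.73], [-150.56, 150.56]. Speed limits (degrees/s): [127.2, 127.2, 172.46, 172.46, 180, 180, 180].

### API

Orientations are given as a 3x3 rotation matrix whose columns are the frame's x, y, z axes.
In Python, from bench import bot, optics gives the robot as it stands. The module is installed in compiled form; this text tells all that it offers.
- The arm moves only by the shell command python3 -m handwheel 'ROWS' [FORCE]. ROWS is JSON, a list of rows, each a list of 3 entries, a list of its own where there are three numbers: the opening, from 0 (shut) to 1 (fully open), then the shift along the tool's x, y, z in m, then the turn about the tool's z in degrees. In form: [[hand, [x, y, z], roll], ...]. A call has 1 to 12 rows; each row shifts and turns the commanded pose from where the row before left it, along the tool's axes as they then stand; what a row does not reach is not made up. A row lasts 1/12 s, in which the tool goes at most 41.7 mm and 7.16 degrees, less where a joint would pass 70% of its speed; a pose out of reach is approached as far as the arm can. A call with a gripper value outside its range is refused whole. The fingers move at their own pace and stop on an object; FORCE is the grip in N (left out, the last holds). Time passes only in rows, so rows that do not move let the fingers close. It gives the time, the measured TCP pose, the force, the opening and the grip force at its end, in the units of the state.
- bot.sense(): the state, without advancing time (a new reading comes with each control period).
- optics.snapshot(name): name is "scene" or "top" or "wrist"; returns (picture, depth): 420x560x3 uint8, red, green, blue; 420x560 float32, m along the optical axis (not along the pixel's ray), 0 where there is no reading.
- optics.camera_info(name): a dict with "intrinsics" (3x3 intrinsics, pixels), "extrinsics" (4x4, takes a point from world to camera coordinates). Camera axes: x right, y down, z forward; pixel columns grow to the right and rows downward; lengths in m; the calibration is good to about 2 mm. A picture is of the moment at which its call begins: read the wrist's pose just before it. camera_info takes no time and is no camera call; for the wrist camera it gives the pose at the moment of the call.
- bot.job_done(): hands the job in; it is judged then, once.
The state is a dict: "t": time; "joint_pos": joint angles; "qd": joint speeds; "joint_efforts": joint torques, N m; "position": TCP position; "tcp_rot": TCP orientation; "contact_force": force on the tool from outside, world axes, zero at the start; "moment": the same for the moment, N m; "gripper_width": opening from 0.0 (shut) to 1.0 (fully open); "grasp_force": force on a finger pad.
Only numpy, scipy, OpenCV 4.12 (cv2) and the standard library are available. Lean on these libraries where they do the work, as an engineer would, in place of code of your own. Each camera call takes 0.05 s, during which the arm holds its last target. There are 200 camera calls.

## Working session

There is one attempt and no reset: what is moved stays moved. The work goes in short steps, Python scripts to look and compute and a shell command to move; the robot and the scene stay as the last step left them, time stands still between calls to the robot, and variables do not carry over. Pictures are saved under pics/ and viewed, at most 16 in all, crops included, and the job is handed in when it is done.

```bash
mkdir -p pics; cat > h.py <<'E'
import numpy as np, cv2
from bench import bot, optics
def snap(n,f):
    p,d=optics.snapshot(n); np.savez(''+f,p=p,d=d,K=optics.camera_info(n)["intrinsics"],E=optics.camera_info(n)["extrinsics"])
    cv2.imwrite('pics/'+f+'.png',p[:,:,::-1])
def world(f):
    z=np.load(''+f+'.npz');K,E,d=z['K'],z['E'],z['d']
    v,u=np.mgrid[:d.shape[0],:d.shape[1]]
    P=np.stack([(u-K[0,2])*d/K[0,0],(v-K[1,2])*d/K[1,1],d],-1)
    W=(P-E[:3,3])@E[:3,:3]; W[d==0]=np.nan
    return W,z['p']
E
python3 - <<'E'
from h import *
snap('scene','s0');snap('top','t0')
s=bot.sense();print(s)
for n in('scene','top','wrist'):print(n,optics.camera_info(n)['extrinsics'].round(3).tolist(),optics.camera_info(n)['intrinsics'][0])
E
```

```text
{'t': 0.1, 'joint_pos': array([69.69050869, 34.38034019, -0.14501759, 91.6759852 ,  0.10401804,
       54.02635559, -4.57128348]), 'qd': array([ 0.09149114, -0.17943346,  0.02531801, -0.04951857, -0.09131251,
       -0.04860028, -0.02000182]), 'joint_efforts': array([ 5.10721671e-03, -7.77992964e+01,  1.56976584e+00, -2.58627069e+01,
        1.25989548e-02,  5.46064577e-03,  4.44563426e-06]), 'position': array([ 0.19866661, -0.69682121,  0.24450062]), 'tcp_rot': array([[ 9.61649825e-01,  2.74279642e-01, -5.40381243e-04],
       [ 2.74280132e-01, -9.61648909e-01,  1.33619867e-03],
       [-1.53164939e-04, -1.43317106e-03, -9.99998961e-01]]), 'contact_force': array([ 0.06839691, -0.0287267 ,  0.29794239]), 'moment': array([ 0.02730554, -0.00442532,  0.01442192]), 'grasp_force': 0.0, 'gripper_width': 0.9967024521084532}
scene [[-0.026, 1.0, -0.008, 0.053], [0.723, 0.013, -0.691, -0.279], [-0.69, -0.024, -0.723, 1.717], [0.0, 0.0, 0.0, 1.0]] [500.92830291   0.         273.0900298 ]
top [[-0.014, -1.0, -0.014, -0.021], [-0.988, 0.016, -0.154, 0.512], [0.154, 0.012, -0.988, 1.287], [0.0, 0.0, 0.0, 1.0]] [453.45796748   0.         278.99554039]
wrist [[0.274, -0.962, -0.001, -0.724], [-0.92, -0.263, 0.291, -0.038], [-0.28, -0.079, -0.957, 0.379], [0.0, 0.0, 0.0, 1.0]] [359.35718817   0.         275.98672244]
```

View pics/s0.png

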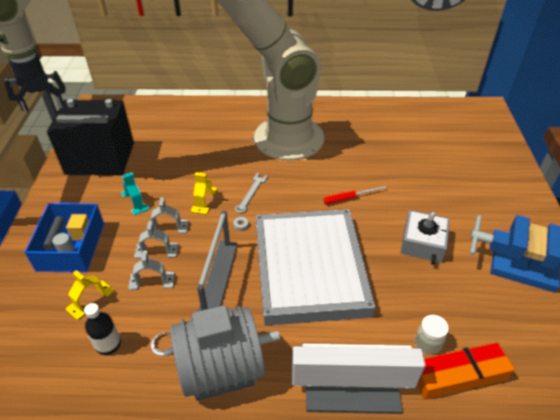

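View pics/t0.png

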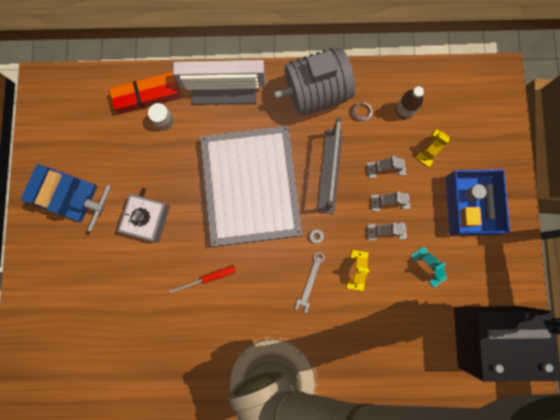

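Top view: deck corners about (201,136), (288,128), (300,236), (212,245). The rack is at (330,167), with three grey brackets at (386,167), (390,201) and (387,231). The timer is at (142,217) and the bearing at (316,236). Next I'll measure them from depth.

```bash
python3 - <<'E'
from h import *
W,p=world('t0')
Z=W[:,:,2]
def rect(name,box,zlo,zhi):
    u0,v0,u1,v1=box; w=W[v0:v1,u0:u1].reshape(-1,3); m=(w[:,2]>zlo)&(w[:,2]<zhi); q=w[m]
    r=cv2.minAreaRect(q[:,:2].astype(np.float32)*1000); print(name,m.sum(),q.mean(0).round(4),np.median(q[:,2]).round(4),[np.round(x,1) for x in r])
rect('deck',(190,115,308,255),.035,.055)
rect('rackbase',(312,112,350,222),.004,.02)
rect('rackbar',(312,112,350,222),.115,.15)
for n,b in dict(b1=(362,150,412,183),b2=(365,185,415,217),b3=(362,217,412,245)).items():
    rect(n+'tab',b,.09,.115); rect(n+'all',b,.004,.12)
rect('timer',(110,190,172,245),.05,.068)
rect('knob',(110,190,172,245),.085,.115)
rect('bearing',(305,226,328,246),.006,.03)
c=p[:, :, ::-1]
a=cv2.resize(c[105:255,300:425],None,fx=4.8,fy=4,interpolation=cv2.INTER_CUBIC)
cv2.imwrite('pics/crop1.png',a[:600])
cv2.imwrite('pics/crop2.png',cv2.resize(c[185:250,105:180],None,fx=8,fy=8,interpolation=cv2.INTER_CUBIC))
E
```

```text
deck 9847 [0.5575 0.0574 0.0445] 0.0445 [array([561.4,  57.5]), array([330.9, 264.5]), np.float64(6.1)]
rackbase 1163 [ 0.6044 -0.1785  0.0091] 0.009 [array([ 624.2, -185.6]), array([113. , 333.1]), np.float64(87.9)]
rackbar 392 [ 0.6045 -0.181   0.1342] 0.1345 [array([ 606.5, -181.5]), array([ 12.2, 246.9]), np.float64(82.4)]
b1tab 51 [ 0.6103 -0.3515  0.1022] 0.103 [array([ 611.2, -352.4]), array([29.9, 10.8]), np.float64(1.9)]
b1all 496 [ 0.6096 -0.3458  0.0451] 0.0567 [array([ 619.7, -354.4]), array([143.2,  97.7]), np.float64(85.3)]
b2tab 55 [ 0.5081 -0.3579  0.102 ] 0.1032 [array([ 508.9, -359.4]), array([29.3, 10.8]), np.float64(0.1)]
b2all 495 [ 0.5088 -0.3512  0.0452] 0.0554 [array([ 515.5, -358.6]), array([145. ,  94.6]), np.float64(87.3)]
b3tab 52 [ 0.4204 -0.3431  0.1027] 0.104 [array([ 421. , -343.8]), array([30. , 11.4]), np.float64(6.0)]
b3all 524 [ 0.4208 -0.3368  0.0432] 0.0551 [array([ 422.7, -348.9]), array([ 77.8, 140.1]), np.float64(3.0)]
timer 1261 [0.4668 0.3677 0.06  ] 0.0601 [array([468. , 370.1]), array([112. , 114.8]), np.float64(74.0)]
knob 80 [0.4674 0.3684 0.1029] 0.1049 [array([468. , 369.4]), array([13.6, 29.7]), np.float64(62.8)]
bearing 128 [ 0.4096 -0.1342  0.0131] 0.0133 [array([ 412.7, -132. ]), array([47.3, 43.7]), np.float64(4.5)]
```

View pics/crop1.png

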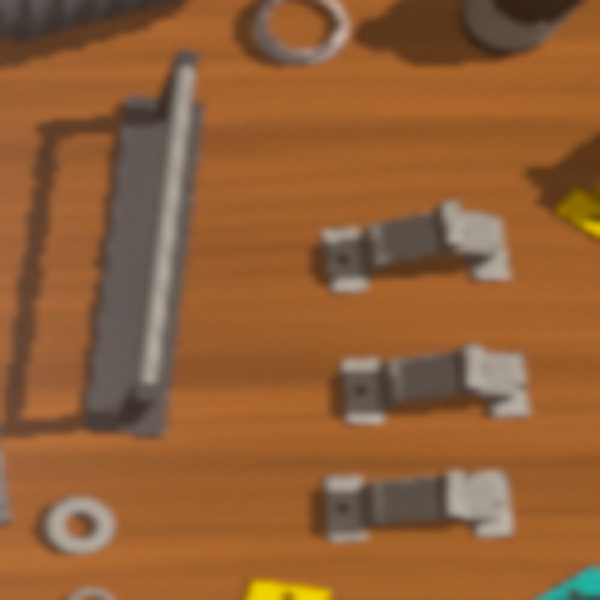

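```bash
cat >> h.py <<'E'
def go(x,y,z,head,R=None,p=None):
    "shift in the present tool axes, and roll, to reach world xyz with tool x heading (deg)"
    s=bot.sense(); R=s['tcp_rot']; p=s['position']
    h=np.degrees(np.arctan2(R[1,0],R[0,0])); dr=(h-head+180)%360-180
    print('shift',(R.T@(np.array([x,y,z])-p)).round(4),'roll',round(dr,2),'pos',p.round(4),'h',round(h,2),'J7',s['joint_pos'][6].round(1),'t',s['t'])
D0=np.array([.5614,.0575]);a=np.radians(6.1);DX=np.array([np.cos(a),np.sin(a)]);DY=np.array([-np.sin(a),np.cos(a)])
def deck(x,y): return D0+x*DX+y*DY
E
python3 - <<'E'
from h import *
W,p=world('t0')
w=W[112:222,312:350].reshape(-1,3); q=w[(w[:,2]>.125)&(w[:,2]<.145)]
print('bar',cv2.fitLine(q[:,:2].astype(np.float32),cv2.DIST_HUBER,0,.01,.01).ravel())
w=W[115:255,190:308].reshape(-1,3); q=w[(w[:,2]>.035)&(w[:,2]<.055)]
b=cv2.boxPoints(cv2.minAreaRect(q[:,:2].astype(np.float32)*1000)); print(b)
go(*deck(0,-35),.1,6.1)
E
```

```text
bar [ 0.99129087 -0.13169083  0.6050883  -0.18115567]
[[382.86472  171.54437 ]
 [410.84897  -91.50104 ]
 [739.9265   -56.491882]
 [711.94226  206.55353 ]]
shift [-5.4131 33.8616  0.0968] roll 9.82 pos [ 0.1987 -0.6968  0.2445] h 15.92 J7 -4.6 t 0.1
```

View pics/crop2.png

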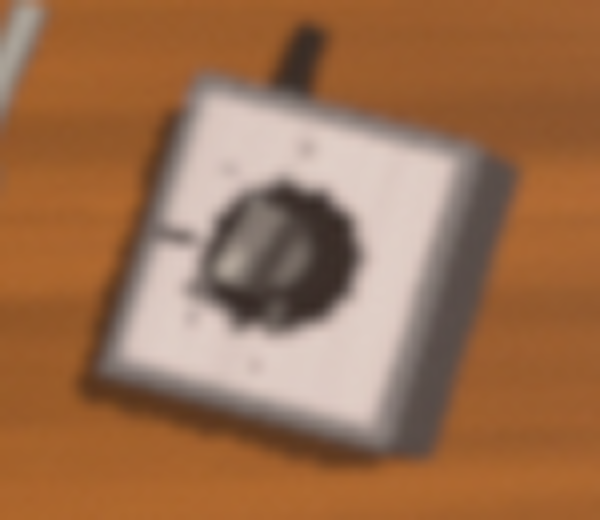

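The crop shows the timer's long mark at (178,237), left of the knob; I'll inspect it closer later. Moving over the deck now.

```bash
python3 -c "
from h import *
go(*deck(0,-.035),.1,6.1)"
```

```text
shift [ 0.5498 -0.5912  0.1453] roll 9.82 pos [ 0.1987 -0.6968  0.2445] h 15.92 J7 -4.6 t 0.1
```

```bash
python3 -m handwheel '[[0,[0.025,-0.027,0],0],[0,[0.025,-0.027,0],0],[0,[0.025,-0.027,0],0],[0,[0.025,-0.027,0],0],[0,[0.025,-0.027,0],0],[0,[0.025,-0.027,0],0],[0,[0.025,-0.027,0],0],[0,[0.025,-0.027,0],0],[0,[0.025,-0.027,0],0],[0,[0.025,-0.027,0],0],[0,[0.025,-0.027,0],0]]' 40 && python3 -m handwheel '[[0,[0.025,-0.027,0],0],[0,[0.025,-0.027,0],0],[0,[0.025,-0.027,0],0],[0,[0.025,-0.027,0],0],[0,[0.025,-0.027,0],0],[0,[0.025,-0.027,0],0],[0,[0.025,-0.027,0],0],[0,[0.025,-0.027,0],0],[0,[0.025,-0.027,0],0],[0,[0.025,-0.027,0],0],[0,[0.025,-0.027,0],0]]'; python3 -m handwheel '[[0,[0,0,0.03],5],[0,[0,0,0.03],4.8],[0,[0,0,0.03],0],[0,[0,0,0.03],0],[0,[0,0,0.0],0],[0,[0,0,0],0]]'
python3 -c "
from h import *
go(*deck(0,-.035),.065,6.1)"
```

```text
t: 1.02
position: [0.3821, -0.3344, 0.2452]
tcp_rot: [[0.962, 0.274, -0.0], [0.274, -0.962, 0.0], [-0.0, -0.0, -1.0]]
contact_force: [0.6, -0.2, -0.4]
gripper_width: 0.002
grasp_force: 0.0
t: 1.93
position: [0.5652, 0.0266, 0.2451]
tcp_rot: [[0.962, 0.274, -0.0], [0.274, -0.962, -0.0], [-0.001, -0.0, -1.0]]
contact_force: [0.3, -1.0, 0.9]
gripper_width: 0.0
grasp_force: 0.0
t: 2.43
position: [0.5639, 0.0248, 0.1242]
tcp_rot: [[0.994, 0.107, -0.004], [0.107, -0.994, -0.0], [-0.004, 0.0, -1.0]]
contact_force: [0.6, -0.3, 0.4]
gripper_width: -0.001
grasp_force: 0.0
shift [0.0012 0.0023 0.0592] roll 0.03 pos [0.5639 0.0248 0.1242] h 6.13 J7 -95.4 t 2.4333
```

```bash
python3 -m handwheel '[[0,[0.001,0.002,0.03],0],[0,[0,0,0.028],0],[0,[0,0,0.004],0],[0,[0,0,0.003],0],[0,[0,0,0.003],0],[0,[0,0,0],0],[0,[0,0,0],0],[0,[0,0,0],0]]'
```

```text
t: 3.1
position: [0.5669, 0.023, 0.0586]
tcp_rot: [[0.994, 0.106, 0.002], [0.106, -0.994, 0.0], [0.002, 0.0, -1.0]]
contact_force: [0.3, -0.7, 0.6]
gripper_width: -0.002
grasp_force: 0.7
```

```bash
python3 -m handwheel '[[0,[0,0,0],0],[0,[0,0,0.002],0],[0,[0,0,0],0],[0,[0,0,0],0]]' | sed -n '1,2p;4p'; python3 -m handwheel '[[0,[0,0,0.003],0],[0,[0,0,0],0],[0,[0,0,0],0],[0,[0,0,0],0]]'| sed -n '1,2p;4p'
```

```text
t: 3.43
position: [0.5668, 0.023, 0.0556]
contact_force: [2.5, 0.3, 4.3]
t: 3.77
position: [0.5668, 0.023, 0.0526]
contact_force: [2.2, -0.6, 7.9]
```

```bash
python3 -m handwheel '[[0,[0,0,-0.02],0],[0,[0,-0.038,0],0],[0,[0,-0.039,0],0],[0,[0,0,0.012],0],[0,[0,0,0],0],[0,[0,0,0.003],0],[0,[0,0,0.002],0],[0,[0,0,0],0],[0,[0,0,0],0]]' | sed -n '1,2p;4p'; python3 -m handwheel '[[0,[0,0,0.002],0],[0,[0,0,0],0],[0,[0,0,0],0],[0,[0,0,0],0]]'| sed -n '1,2p;4p'
```

```text
t: 4.52
position: [0.5568, 0.1004, 0.0578]
contact_force: [-11.3, 6.6, 36.1]
t: 4.85
position: [0.5568, 0.1004, 0.0577]
contact_force: [-15.5, 7.3, 61.4]
```

```bash
python3 -m handwheel '[[0,[0,0,-0.015],0],[0,[0,0.035,0],0],[0,[0,0,0],0],[0,[0,0,0.01],0],[0,[0,0,0.0016],0],[0,[0,0,0],0],[0,[0,0,0],0]]' | sed -n '1,2p;4p'; python3 -m handwheel '[[0,[0,0,-0.0116],0],[0,[0,-0.018,0],0],[0,[0,0,0],0],[0,[0,0,0.01],0],[0,[0,0,0.0016],0],[0,[0,0,0],0],[0,[0,0,0],0]]' | sed -n '1,2p;4p'; python3 -m handwheel '[[0,[0,0,-0.0116],0],[0,[0,0.036,0],0],[0,[0,0,0],0],[0,[0,0,0.01],0],[0,[0,0,0.0016],0],[0,[0,0,0],0],[0,[0,0,0],0]]' | sed -n '1,2p;4p'
python3 -c "
from h import *
for p in [(.5568,.1004)]: print((np.array(p)-D0)@DY)"
```

```text
t: 5.43
position: [0.561, 0.0645, 0.0559]
contact_force: [-0.1, -3.4, -0.4]
t: 6.02
position: [0.5602, 0.0839, 0.0579]
contact_force: [-3.4, 4.2, 21.1]
t: 6.6
position: [0.563, 0.0474, 0.0561]
contact_force: [-1.3, -0.9, 1.5]
0.043145912531461154
```

```bash
python3 -m handwheel '[[0,[0,0,-0.0116],0],[0,[0,-0.027,0],0],[0,[0,0,0],0],[0,[0,0,0.01],0],[0,[0,0,0.0016],0],[0,[0,0,0],0],[0,[0,0,0],0]]' | sed -n '1,2p;4p'; python3 -m handwheel '[[0,[0,0,-0.0116],0],[0,[0,-0.033,0],0],[0,[0,-0.035,0],0],[0,[0,0,0],0],[0,[0,0,0.01],0],[0,[0,0,0.0016],0],[0,[0,0,0],0],[0,[0,0,0],0]]' | sed -n '1,2p;4p'; python3 -m handwheel '[[0,[0,0,-0.0116],0],[0,[0,0.012,0],0],[0,[0,0,0],0],[0,[0,0,0.01],0],[0,[0,0,0.0016],0],[0,[0,0,0],0],[0,[0,0,0],0]]' | sed -n '1,2p;4p'
python3 -c "
from h import *
print((bot.sense()['position'][:2]-D0)@DY)"
```

```text
t: 7.18
position: [0.5612, 0.0754, 0.0579]
contact_force: [-3.7, 6.3, 20.3]
t: 7.85
position: [0.5533, 0.1402, 0.0564]
contact_force: [-0.2, 1.5, 3.9]
t: 8.43
position: [0.5543, 0.1292, 0.0561]
contact_force: [0.3, -1.6, 1.9]
0.07200223198376585
```

```bash
python3 -m handwheel '[[0,[0,0,-0.0116],0],[0,[0,0.014,0],0],[0,[0,0,0],0],[0,[0,0,0.01],0],[0,[0,0,0.0016],0],[0,[0,0,0],0],[0,[0,0,0],0]]' | sed -n '1,2p;4p'; python3 -m handwheel '[[0,[0,0,-0.0116],0],[0,[0,0.008,0],0],[0,[0,0,0],0],[0,[0,0,0.01],0],[0,[0,0,0.0016],0],[0,[0,0,0],0],[0,[0,0,0],0]]' | sed -n '1,2p;4p'; python3 -m handwheel '[[0,[0,0,-0.0116],0],[0,[0,0.037,0],0],[0,[0,0,0],0],[0,[0,0,0.01],0],[0,[0,0,0.0016],0],[0,[0,0,0],0],[0,[0,0,0],0]]' | sed -n '1,2p;4p'
python3 -c "
from h import *
print((bot.sense()['position'][:2]-D0)@DY)
for p in ((.5533,.1402),(.561,.0645),(.5612,.0754)):print((np.array(p)-D0)@DY)"
```

```text
t: 9.02
position: [0.5568, 0.1157, 0.0575]
contact_force: [-0.4, -3.5, 18.5]
t: 9.6
position: [0.5575, 0.1073, 0.0578]
contact_force: [-4.3, -2.8, 31.6]
t: 10.18
position: [0.5615, 0.0693, 0.0575]
contact_force: [-2.3, -8.6, 31.4]
0.011764453737496058
0.0830924869576395
0.00700287123746692
0.0178199020142516
```

```bash
python3 -m handwheel '[[0,[0,0,-0.04],0],[0,[0,0,-0.04],0],[0.5,[0,0,-0.04],0],[0.5,[0,0,-0.035],0],[0.5,[0,0.04,0],4.7],[0.5,[0,0.04,0],4.5],[0.5,[0,0.04,0],4.5],[0.5,[0,0.04,0],0],[0.5,[0,0.04,0],0],[0.5,[0,0.04,0],0],[0.5,[0,0,0],0],[0.5,[0,0,0],0]]' 90
python3 -c "
from h import *
go(.6065,-.1815,.18,-7.6); snap('wrist','w1');snap('top','t1')
W,p=world('t1')
w=W[112:222,312:350].reshape(-1,3); q=w[(w[:,2]>.125)&(w[:,2]<.145)]
r=cv2.minAreaRect(q[:,:2].astype(np.float32)*1000); print(r)"
```

```text
t: 11.18
position: [0.5475, -0.1697, 0.2099]
tcp_rot: [[0.991, -0.136, -0.002], [-0.136, -0.991, -0.0], [-0.002, 0.0, -1.0]]
contact_force: [-0.5, 0.6, -0.2]
gripper_width: 0.499
grasp_force: 0.0
shift [0.0601 0.0036 0.0298] roll -0.21 pos [ 0.5475 -0.1697  0.2099] h -7.81 J7 -85.2 t 11.1833
((0.0, 0.0), (0.0, 0.0), 0.0)
```

View pics/w1.png

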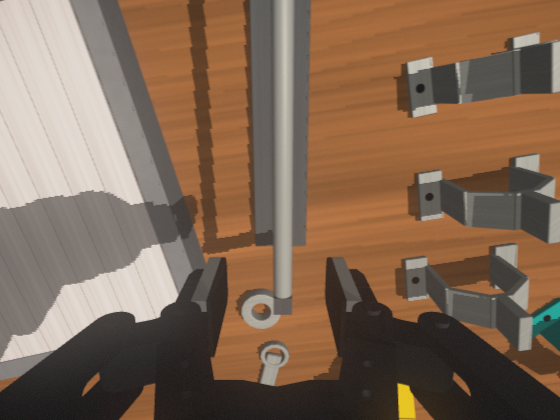

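The wrist view shows the bar vertical at column ~284, between the fingers (217–335). I'll advance and grip it.

```bash
python3 -m handwheel '[[0.5,[0.03,0.002,0],0],[0.5,[0.03,0.0016,0],0],[0.5,[0,0,0.03],0],[0.5,[0,0,0.03],0],[0.5,[0,0,0.025],0],[0.5,[0,0,0],0],[0.5,[0,0,0],0],[0,[0,0,0],0],[0,[0,0,0],0],[0,[0,0,0],0],[0,[0,0,0],0],[0,[0,0,0],0]]' 100
python3 -m handwheel '[[0,[0,0,0],0],[0,[0,0,-0.005],0],[0,[0,0,-0.01],0],[0,[0,0,-0.01],0],[0,[0,0,0],0],[0,[0,0,0],0]]'
python3 -c "
from h import *
go(*deck(0,.038),.25,6.1); print(bot.sense()['moment'])
snap('wrist','w2')"
```

```text
t: 12.28
position: [0.6081, -0.1801, 0.1285]
tcp_rot: [[0.991, -0.132, 0.003], [-0.132, -0.991, -0.001], [0.003, 0.001, -1.0]]
contact_force: [0.2, -2.5, 7.0]
gripper_width: 0.102
grasp_force: 97.8
t: 12.78
position: [0.6076, -0.1795, 0.1526]
tcp_rot: [[0.991, -0.132, 0.002], [-0.132, -0.991, -0.0], [0.002, 0.0, -1.0]]
contact_force: [-0.4, -0.8, -6.8]
gripper_width: 0.097
grasp_force: 97.6
shift [-0.0859 -0.2657 -0.0976] roll -13.68 pos [ 0.6076 -0.1795  0.1526] h -7.58 J7 -85.0 t 12.7833
[-0.01422994 -0.04417022  0.03609581]
```

View pics/w2.png

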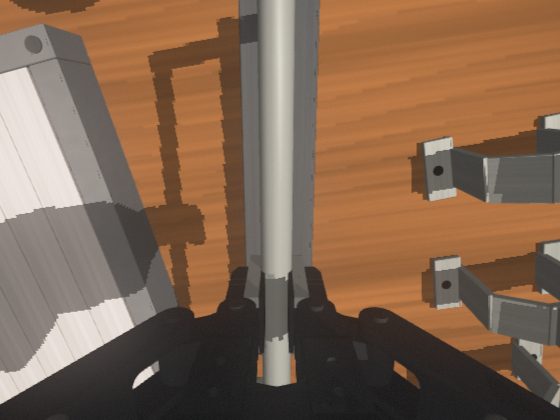

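The rack is gripped at mid-bar and hangs straight (bar at column 278). Carrying it over the deck.

```bash
python3 -m handwheel '[[0,[0,0,-0.03],0],[0,[0,0,-0.03],0],[0,[0,0,-0.0276],0],[0,[-0.01,-0.03,0],0],[0,[-0.01,-0.03,0],0],[0,[-0.01,-0.03,0],0],[0,[-0.01,-0.03,0],0],[0,[-0.01,-0.03,0],0],[0,[-0.01,-0.03,0],0],[0,[-0.01,-0.03,0],0],[0,[-0.01,-0.03,0],0],[0,[-0.006,-0.026,0],0]]'|head -2
python3 -m handwheel '[[0,[0,0,0],-4],[0,[0,0,0],-5],[0,[0,0,0],-4.7],[0,[0,0,0],0],[0,[0,0,0],0],[0,[0,0,0],0]]'
python3 -c "
from h import *
go(*deck(0,.038),.2,6.1); print(bot.sense()['moment'])
snap('scene','s2');snap('top','t2')
W,p=world('t2')
for lo,hi in((.22,.3),(.105,.18)):
  w=W[100:260,190:320]; m=(w[:,:,2]>lo)&(w[:,:,2]<hi); q=w[m]; print(lo,m.sum(),q[:,2].min(),cv2.minAreaRect(q[:,:2].astype(np.float32)*1000))"
```

```text
t: 13.83
position: [0.5554, 0.0978, 0.2387]
t: 14.33
position: [0.5568, 0.0953, 0.239]
tcp_rot: [[0.995, 0.104, -0.001], [0.104, -0.995, -0.0], [-0.001, 0.0, -1.0]]
contact_force: [0.3, 0.1, -7.6]
gripper_width: 0.1
grasp_force: 99.0
shift [0.0005 0.0001 0.039 ] roll -0.16 pos [0.5568 0.0953 0.239 ] h 5.94 J7 -101.3 t 14.3333
[ 2.93562318e-03 -5.01386315e-02 -4.72073088e-05]
0.22 11 0.28018809352480106 ((547.9548950195312, 51.800010681152344), (15.8582763671875, 6.901501655578613), 62.965274810791016)
0.105 245 0.10543580304551158 ((720.644287109375, -21.302093505859375), (55.37852096557617, 276.6595458984375), 35.681331634521484)
```

View pics/s2.png

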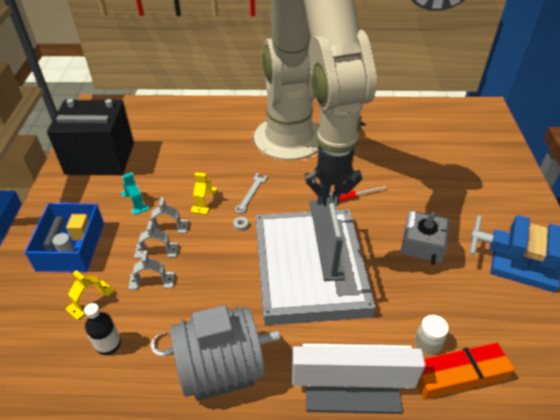

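Rack hangs over the deck, parallel to the slats (its bar from about (330,205) to (340,275)). Lowering it.

```bash
python3 -m handwheel '[[0,[0.001,0,0.03],0],[0,[0,0,0.02],0],[0,[0,0,0.01],0],[0,[0,0,0.005],0],[0,[0,0,0],0],[0,[0,0,0],0]]'|sed -n '1,2p;4p'
python3 -m handwheel '[[0,[0,0,0.002],0],[0,[0,0,0],0],[0,[0,0,0],0]]'|sed -n '1,2p;4p'
```

```text
t: 14.93
position: [0.5585, 0.0958, 0.1749]
contact_force: [-0.1, -0.2, -6.5]
t: 15.18
position: [0.5587, 0.0958, 0.173]
contact_force: [0.6, 0.2, -6.4]
```

```bash
python3 -m handwheel '[[0,[0,0,0.0015],0],[0,[0,0,0],0],[0,[0,0,0],0]]'|sed -n '1,2p;4p'
python3 -m handwheel '[[0,[0,0,0.001],0],[0,[0,0,0],0],[0,[0,0,0],0]]'|sed -n '1,2p;4p'
python3 -m handwheel '[[0,[0,0,0.001],0],[0,[0,0,0],0],[0,[0,0,0],0]]'|sed -n '1,2p;4p'
```

```text
t: 15.43
position: [0.5588, 0.0955, 0.1723]
contact_force: [-2.2, -1.9, 6.7]
t: 15.68
position: [0.5589, 0.0952, 0.1722]
contact_force: [-4.8, -3.2, 17.5]
t: 15.93
position: [0.5589, 0.0949, 0.1721]
contact_force: [-7.4, -5.4, 27.0]
```

Firm contact at the expected height. Releasing and checking.

```bash
python3 -m handwheel '[[0,[0,0,-0.002],0],[0.5,[0,0,0],0],[0.5,[0,0,0],0],[0.5,[0,0,0],0],[0.5,[0,0,0],0],[0.5,[0,0,-0.02],0],[0.5,[0,0,-0.04],0],[0.5,[0,0,-0.04],0],[0.5,[0,0.04,0],0],[0.5,[0,0.04,0],0],[0.5,[0,0.04,0],0],[0.5,[0,0.04,0],0]]'|sed -n '1,2p;4p'
python3 -m handwheel '[[0.5,[0,0.04,0],4],[0.5,[0,0.04,0],0],[0.5,[0,0.04,0],0],[0.5,[0,0.04,0],0],[0.5,[0,0.04,0],0],[0.5,[0,0.04,0],0],[0.5,[0,0,0],0]]'|sed -n '1,2p;4p'
python3 -c "
from h import *
snap('scene','s3');snap('top','t3')
W,p=world('t3')
def rect(n,b,lo,hi):
  u0,v0,u1,v1=b;w=W[v0:v1,u0:u1]; m=(w[:,:,2]>lo)&(w[:,:,2]<hi); q=w[m]
  if len(q)>5: r=cv2.minAreaRect(q[:,:2].astype(np.float32)*1000); c=np.array(r[0])/1000; print(n,len(q),np.median(q[:,2]).round(4),r,'deck',((c-D0)@DX).round(4),((c-D0)@DY).round(4)); return q
q=rect('bar',(190,100,308,260),.16,.2)
A=np.c_[q[:,:2],np.ones(len(q))]; print('tilt',np.linalg.lstsq(A,q[:,2],rcond=None)[0])
q=rect('base',(190,100,308,260),.05,.07)
A=np.c_[(q[:,:2]-D0)@np.c_[DX,DY],np.ones(len(q))]; print('basetilt',np.linalg.lstsq(A,q[:,2],rcond=None)[0])
for n,b in dict(b1=(362,150,412,183),b2=(365,185,415,217),b3=(362,217,412,245)).items(): rect(n,b,.09,.115)
go(.6112,-.3524,.2,1.9)
"
```

```text
t: 16.93
position: [0.5751, -0.0648, 0.271]
contact_force: [1.4, -0.9, 0.6]
t: 17.52
position: [0.5848, -0.313, 0.2703]
contact_force: [-0.7, -0.8, -0.1]
bar 427 0.1783 ((558.5982666015625, 93.6582260131836), (249.11178588867188, 12.34793472290039), 6.054591178894043) deck 0.0011 0.0363
tilt [-0.00808804  0.09271974  0.17386621]
base 1158 0.0532 ((598.1566162109375, 32.41923522949219), (397.6578369140625, 318.1745910644531), 6.080902099609375) deck 0.0339 -0.0288
basetilt [ 0.00392237 -0.00211699  0.05370807]
b1 24 0.1017 ((613.0768432617188, -348.4510192871094), (7.958323955535889, 26.436344146728516), 77.04852294921875) deck 0.0082 -0.4091
shift [0.0236 0.0482 0.07  ] roll 0.01 pos [ 0.5861 -0.305   0.27  ] h 1.91 J7 -64.7 t 17.6167
```

View pics/s3.png

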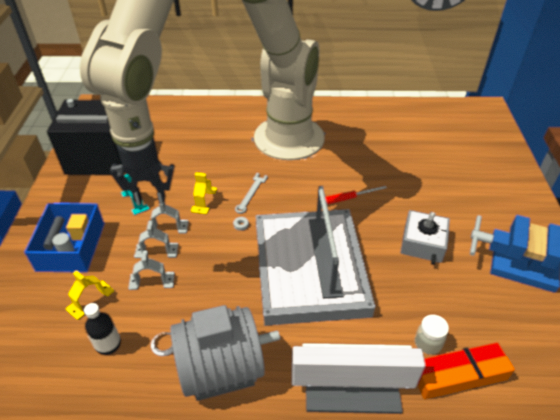

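The rack stands level at deck (1, 36) mm with its bar from (322,195) to (335,290), and the brackets are undisturbed. Going to the first bracket (far one, b1).

```bash
python3 -m handwheel '[[0.5,[0.0236,0.02,0.03],0],[0.5,[0,0.028,0.03],0],[0.5,[0,0,0.02],0],[0.5,[0,0,0],0],[0.5,[0,0,0],0]]'|sed -n '1,2p;4p'
python3 -c "
from h import *
snap('wrist','w3'); go(.6112,-.3524,.092,1.9)
W,p=world('w3'); m=(W[:,:,2]>.085)&(W[:,:,2]<.115)&(abs(W[:,:,0]-.61)<.04)&(abs(W[:,:,1]+.3524)<.03)
q=W[m]; print(m.sum(),cv2.minAreaRect(q[:,:2].astype(np.float32)*1000),np.percentile(q[:,2],95))
"
```

```text
t: 18.03
position: [0.6114, -0.3471, 0.1907]
contact_force: [-0.3, 0.2, -0.2]
shift [-0.0012  0.0051  0.1003] roll 0.34 pos [ 0.6121 -0.3474  0.1923] h 2.24 J7 -61.9 t 18.0833
825 ((616.728271484375, -353.5111389160156), (30.06264877319336, 10.031156539916992), 3.1068549156188965) 0.10747437473389744
```

View pics/w3.png

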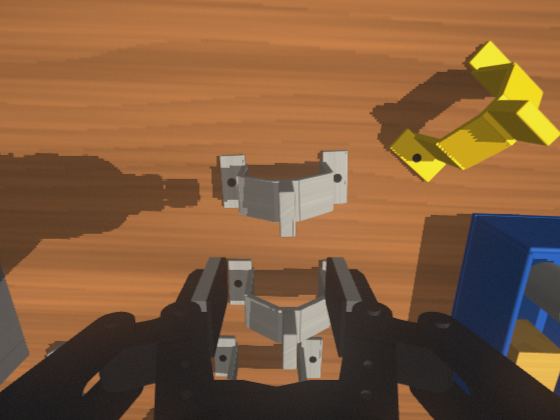

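Wrist view: bracket b1's tab at (288,215), ahead of the fingers as expected. Descending and gripping.

```bash
python3 -m handwheel '[[0.5,[0.002,0.006,0.035],0],[0.5,[0,0,0.035],0],[0.5,[0,0,0.02],0],[0.5,[0,0,0.01],0],[0.5,[0,0,0],0],[0.5,[0,0,0],0],[0,[0,0,0],0],[0,[0,0,0],0],[0,[0,0,0],0],[0,[0,0,0],0]]' 60
python3 -m handwheel '[[0,[0,0,-0.04],0],[0,[0,0,-0.04],0],[0,[0,0,-0.04],0],[0,[0,0,-0.04],0],[0,[0,0,0],0],[0,[0,0,0],0]]'|sed -n '1,2p;4,6p'
python3 -c "
from h import *
go(*deck(.072,.0363),.26,6.1);snap('wrist','w4')
"
```

```text
t: 18.92
position: [0.6144, -0.3557, 0.0935]
tcp_rot: [[0.999, 0.037, 0.002], [0.037, -0.999, -0.001], [0.002, 0.001, -1.0]]
contact_force: [-0.9, 1.6, 7.6]
gripper_width: 0.104
grasp_force: 62.2
t: 19.42
position: [0.6145, -0.3561, 0.2553]
contact_force: [-0.9, 0.0, -2.2]
gripper_width: 0.1
grasp_force: 61.0
shift [ 0.0314 -0.4565 -0.0058] roll -4.0 pos [ 0.6145 -0.3561  0.2553] h 2.1 J7 -61.5 t 19.4167
```

View pics/w4.png

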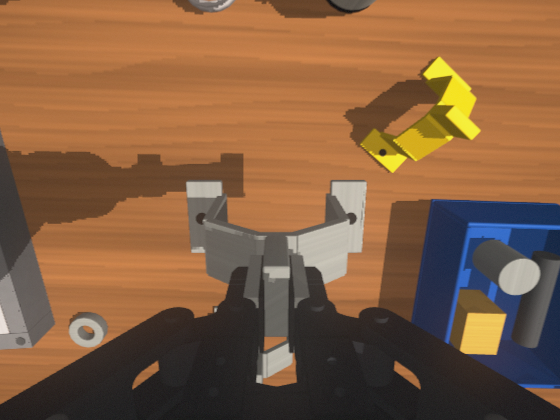

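The bracket is gripped by its tab and hangs square. Carrying it to the +x end of the bar.

```bash
python3 -m handwheel '[[0,[0,0,-0.035],0],[0,[0.0034,-0.0365,-0.02],0],[0,[0.0028,-0.0382,0],0],[0,[0.0028,-0.0382,0],0],[0,[0.0028,-0.0382,0],0],[0,[0.0028,-0.0382,0],0],[0,[0.0028,-0.0382,0],0],[0,[0.0028,-0.0382,0],0],[0,[0.0028,-0.0382,0],0],[0,[0.0028,-0.0382,0],0],[0,[0.0028,-0.0382,0],0],[0,[0.0028,-0.0382,0],0]]'|head -2
python3 -m handwheel '[[0,[0,-0.038,0],-4],[0,[0,0,0],0],[0,[0,0,0],0],[0,[0,0,0],0]]'|sed -n '1,2p;4,6p'
python3 -c "
from h import *
go(*deck(.072,.0363),.2035,6.1);snap('wrist','w5')
"
```

```text
t: 20.47
position: [0.6283, 0.0656, 0.3048]
t: 20.8
position: [0.6274, 0.1013, 0.3051]
contact_force: [0.3, -0.6, 0.1]
gripper_width: 0.104
grasp_force: 60.9
shift [0.0021 0.0002 0.1016] roll 0.02 pos [0.6274 0.1013 0.3051] h 6.12 J7 -99.6 t 20.8
```

View pics/w5.png

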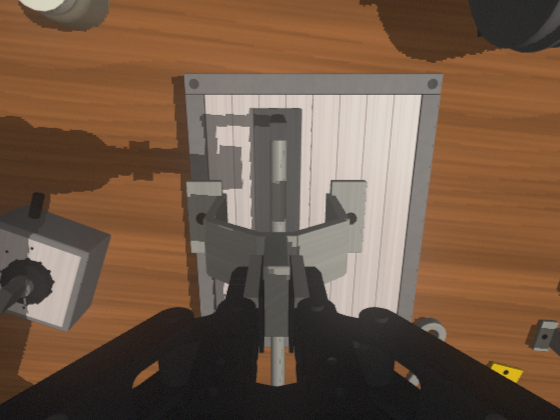

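Bar (column 279) is centred between the bracket's legs (205–350). Lowering.

```bash
python3 -m handwheel '[[0,[0.002,0,0.03],0],[0,[0,0,0.03],0],[0,[0,0,0.025],0],[0,[0,0,0.012],0],[0,[0,0,0.003],0],[0,[0,0,0],0],[0,[0,0,0],0]]'|sed -n '1,2p;4,6p'
python3 -m handwheel '[[0,[0,0,0.0015],0],[0,[0,0,0],0],[0,[0,0,0],0]]'|sed -n '1,2p;4,6p'
```

```text
t: 21.43
position: [0.6308, 0.1016, 0.2078]
contact_force: [0.1, -0.2, -0.4]
gripper_width: 0.103
grasp_force: 60.9
t: 21.68
position: [0.6304, 0.1021, 0.2062]
contact_force: [-0.2, 0.5, -0.5]
gripper_width: 0.105
grasp_force: 60.9
```

```bash
python3 -m handwheel '[[0,[0,0,0.0015],0],[0,[0,0,0],0],[0,[0,0,0],0]]'|sed -n '1,2p;4p'
python3 -m handwheel '[[0,[0,0,0.0015],0],[0,[0,0,0],0],[0,[0,0,0],0]]'|sed -n '1,2p;4p'
```

```text
t: 21.93
position: [0.63, 0.1021, 0.2038]
contact_force: [-0.1, -0.3, -0.7]
t: 22.18
position: [0.6301, 0.1022, 0.2032]
contact_force: [-3.3, -0.1, 8.0]
```

```bash
python3 -m handwheel '[[0.4,[0,0,0],0],[0.4,[0,0,0],0],[0.4,[0,0,0],0],[0.5,[0,0,-0.005],0],[0.5,[0,0,-0.02],0],[0.5,[0,0,-0.03],0],[0.5,[0,0,-0.04],0],[0.5,[0,0.04,0],3],[0.5,[0,0.04,0],3],[0.5,[0,0.04,0],0],[0.5,[0,0.04,0],0],[0.5,[0,0.04,0],0]]'|sed -n '1,2p;4p'
python3 -c "
from h import *
snap('scene','s6'); snap('top','t6')
W,p=world('t6')
def rect(n,b,lo,hi):
  u0,v0,u1,v1=b;w=W[v0:v1,u0:u1]; m=(w[:,:,2]>lo)&(w[:,:,2]<hi); q=w[m]
  if len(q)>5: r=cv2.minAreaRect(q[:,:2].astype(np.float32)*1000); print(n,len(q),np.median(q[:,2]).round(4),r)
for n,b in dict(b2=(365,185,415,217),b3=(362,217,412,245)).items(): rect(n,b,.09,.115)
go(.512,-.360,.2,0)
"
```

```text
t: 23.18
position: [0.6365, -0.0994, 0.2977]
contact_force: [0.8, 0.2, -0.2]
b2 53 0.1035 ((508.9493408203125, -358.7669677734375), (29.66214942932129, 10.831366539001465), 5.197035789489746)
b3 53 0.1033 ((421.04052734375, -343.841064453125), (29.890270233154297, 10.864094734191895), 5.501158237457275)
shift [-0.1217  0.2538  0.0987] roll -0.47 pos [ 0.6358 -0.1067  0.2976] h -0.47 J7 -85.9 t 23.2833
```

View pics/s6.png

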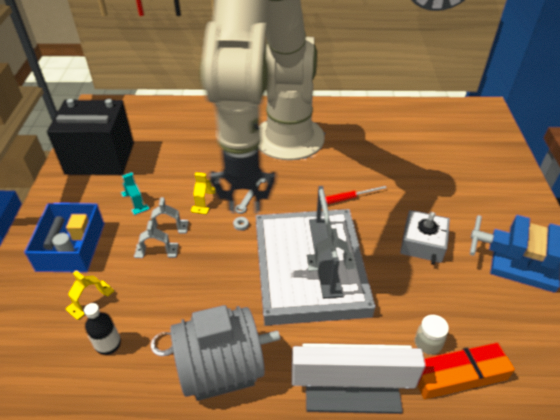

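The first bracket hangs on the bar (at (325,250)), and two remain at (157,240) and (167,215). Next is b2.

```bash
python3 -m handwheel '[[0.5,[-0.0172,0.0362,0],0],[0.5,[-0.0172,0.0362,0],0],[0.5,[-0.0172,0.0362,0],0],[0.5,[-0.0172,0.0362,0],0],[0.5,[-0.0172,0.0362,0.02],0],[0.5,[-0.0172,0.0362,0.03],0],[0.5,[-0.0172,0.0362,0.03],-3.5],[0.5,[0,0,0.02],0],[0.5,[0,0,0],0],[0.5,[0,0,0],0]]'|sed -n '1,2p;4p'
python3 -c "
from h import *
snap('wrist','w7'); go(.512,-.360,.092,3)
W,p=world('w7'); m=(W[:,:,2]>.085)&(W[:,:,2]<.115)&(abs(W[:,:,0]-.512)<.04)&(abs(W[:,:,1]+.36)<.03)
q=W[m]; print(m.sum(),cv2.minAreaRect(q[:,:2].astype(np.float32)*1000),np.percentile(q[:,2],95))
"
```

```text
t: 24.12
position: [0.5236, -0.3361, 0.2082]
contact_force: [-0.7, -0.1, 0.4]
shift [-0.0142  0.0234  0.1173] roll 0.66 pos [ 0.5247 -0.3358  0.2093] h 3.66 J7 -58.5 t 24.1667
789 ((514.3735961914062, -359.6416015625), (30.292774200439453, 10.121114730834961), 2.2483441829681396) 0.10688733397854354
```

```bash
python3 -m handwheel '[[0.5,[-0.014,0.0228,0],0.6],[0.5,[0,0,0.035],0],[0.5,[0,0,0.035],0],[0.5,[0,0,0],0],[0.5,[0,0,0],0]]'|sed -n '1,2p;4,6p'
python3 -c "
from h import *
go(.512,-.360,.092,3)"
```

```text
t: 24.58
position: [0.512, -0.3588, 0.1391]
contact_force: [0.6, -0.4, -0.1]
gripper_width: 0.501
grasp_force: 0.0
shift [-0.      0.0013  0.0471] roll 0.13 pos [ 0.512  -0.3588  0.1391] h 3.13 J7 -56.5 t 24.5833
```

```bash
python3 -m handwheel '[[0.5,[0,0,0.025],0],[0.5,[0,0,0.015],0],[0.5,[0,0,0.006],0],[0.5,[0,0,0],0],[0,[0,0,0],0],[0,[0,0,0],0],[0,[0,0,0],0],[0,[0,0,0],0],[0,[0,0,0],0]]' 60|sed -n '1,2p;4,6p'
python3 -m handwheel '[[0,[0,0,-0.04],0],[0,[0,0,-0.04],0],[0,[0,0,-0.04],0],[0,[0,0,-0.04],0],[0,[0,0,-0.04],0],[0,[0,0,-0.012],0],[0,[0,0,0],0]]'|sed -n '1,2p;4,6p'
python3 -c "
from h import *
go(*deck(.002,.0363),.305,6.1)"
```

```text
t: 25.33
position: [0.5121, -0.3606, 0.0943]
contact_force: [-0.5, 0.5, 7.4]
gripper_width: 0.104
grasp_force: 59.9
t: 25.92
position: [0.5124, -0.3612, 0.3097]
contact_force: [0.2, 0.1, -1.6]
gripper_width: 0.107
grasp_force: 59.1
shift [ 0.0708 -0.4519  0.0033] roll -3.1 pos [ 0.5124 -0.3612  0.3097] h 3.0 J7 -56.4 t 25.9167
```

```bash
python3 -m handwheel '[[0,[0.006,-0.0377,0],0],[0,[0.006,-0.0377,0],0],[0,[0.006,-0.0377,0],0],[0,[0.006,-0.0377,0],0],[0,[0.006,-0.0377,0],0],[0,[0.006,-0.0377,0],0],[0,[0.006,-0.0377,0],0],[0,[0.006,-0.0377,0],0],[0,[0.006,-0.0377,0],0],[0,[0.006,-0.0377,0],0],[0,[0.006,-0.0377,0],0],[0,[0.005,-0.0377,0],0]]'|head -2
python3 -m handwheel '[[0,[0,0,0],-3.1],[0,[0,0,0],0],[0,[0,0,0],0],[0,[0,0,0],0]]'|sed -n '1,2p;4,6p'
python3 -c "
from h import *
go(*deck(.002,.0363),.2042,6.1)"
```

```text
t: 26.92
position: [0.5575, 0.0969, 0.3036]
t: 27.25
position: [0.5579, 0.0939, 0.304]
contact_force: [-0.2, 0.1, -1.3]
gripper_width: 0.104
grasp_force: 59.2
shift [0.0018 0.0002 0.0998] roll -0.15 pos [0.5579 0.0939 0.304 ] h 5.95 J7 -102.2 t 27.25
```

```bash
python3 -m handwheel '[[0,[0.0018,0,0.03],0],[0,[0,0,0.03],0],[0,[0,0,0.025],0],[0,[0,0,0.01],0],[0,[0,0,0.003],0],[0,[0,0,0],0],[0,[0,0,0],0]]'|sed -n '1,2p;4p'
python3 -m handwheel '[[0,[0,0,0.0015],0],[0,[0,0,0],0],[0,[0,0,0],0]]'|sed -n '1,2p;4p'
```

```text
t: 27.83
position: [0.5608, 0.0951, 0.2077]
contact_force: [-0.0, -0.2, -1.0]
t: 28.08
position: [0.5604, 0.0955, 0.206]
contact_force: [-0.5, -0.2, -1.4]
```

```bash
python3 -m handwheel '[[0,[0,0,0.0015],0],[0,[0,0,0],0],[0,[0,0,0],0]]'|sed -n '1,2p;4p'
python3 -m handwheel '[[0,[0,0,0.001],0],[0,[0,0,0],0],[0,[0,0,0],0]]'|sed -n '1,2p;4p'
```

```text
t: 28.33
position: [0.5604, 0.0956, 0.2041]
contact_force: [0.1, -0.3, 2.8]
t: 28.58
position: [0.5604, 0.0956, 0.204]
contact_force: [-2.8, -0.8, 12.6]
```

```bash
python3 -m handwheel '[[0.4,[0,0,0],0],[0.4,[0,0,0],0],[0.4,[0,0,0],0],[0.5,[0,0,-0.005],0],[0.5,[0,0,-0.02],0],[0.5,[0,0,-0.03],0],[0.5,[0,0,-0.04],0],[0.5,[0,0.04,0],1],[0.5,[0,0.04,0],0],[0.5,[0,0.04,0],0],[0.5,[0,0.04,0],0],[0.5,[0,0.04,0],0]]'|sed -n '1,2p;4p'
python3 -c "
from h import *
snap('top','t8')
W,p=world('t8')
def rect(n,b,lo,hi):
  u0,v0,u1,v1=b;w=W[v0:v1,u0:u1]; m=(w[:,:,2]>lo)&(w[:,:,2]<hi); q=w[m]
  if len(q)>5: r=cv2.minAreaRect(q[:,:2].astype(np.float32)*1000); c=np.array(r[0])/1000;print(n,len(q),np.median(q[:,2]).round(4),r,(c-D0)@DX,(c-D0)@DY)
rect('b3',(362,210,412,245),.09,.115)
rect('hung',(220,100,308,180),.2,.23); rect('hung2',(220,180,308,240),.2,.23)
go(.424,-.345,.2,4)
"
```

```text
t: 29.58
position: [0.5784, -0.1055, 0.2981]
contact_force: [1.1, 0.5, 0.5]
b3 53 0.1033 ((421.1364440917969, -343.24871826171875), (29.804061889648438, 10.372944831848145), 4.294764995574951) -0.1820545662038428 -0.38357468011947127
hung 107 0.2138 ((593.297119140625, 100.41360473632812), (98.95095825195312, 10.521597862243652), 5.15203857421875) 0.03627669022505703 0.03928110776508576
shift [-0.1723  0.216   0.0992] roll 0.6 pos [ 0.5784 -0.1154  0.2981] h 4.6 J7 -81.4 t 29.6333
```

```bash
python3 -m handwheel '[[0.5,[-0.0246,0.0309,0],0],[0.5,[-0.0246,0.0309,0],0],[0.5,[-0.0246,0.0309,0],0],[0.5,[-0.0246,0.0309,0],0],[0.5,[-0.0246,0.0309,0],0],[0.5,[-0.0246,0.0309,0.02],0],[0.5,[-0.0246,0.0309,0.03],0],[0.5,[0,0,0.03],0.6],[0.5,[0,0,0.02],0],[0.5,[0,0,0],0],[0.5,[0,0,0],0]]'|sed -n '1,2p;4p'
python3 -c "
from h import *
snap('wrist','w9'); go(.424,-.345,.092,4)
W,p=world('w9'); m=(W[:,:,2]>.085)&(W[:,:,2]<.115)&(abs(W[:,:,0]-.424)<.04)&(abs(W[:,:,1]+.345)<.03)
q=W[m]; print(m.sum(),cv2.minAreaRect(q[:,:2].astype(np.float32)*1000),np.percentile(q[:,2],95))
"
```

```text
t: 30.55
position: [0.431, -0.3268, 0.2033]
contact_force: [0.2, -0.8, 0.7]
shift [-0.0091  0.0173  0.1123] roll 0.55 pos [ 0.4317 -0.3271  0.2043] h 4.55 J7 -54.3 t 30.6
811 ((425.5035705566406, -345.016845703125), (30.400821685791016, 10.08705997467041), 1.1982852220535278) 0.10685777079573036
```

```bash
python3 -m handwheel '[[0.5,[-0.009,0.0173,0],2],[0.5,[0,0,0.035],0],[0.5,[0,0,0.035],0],[0.5,[0,0,0],0],[0.5,[0,0,0],0]]'|sed -n '1,2p;4p'
python3 -m handwheel '[[0.5,[0,0,0.023],0],[0.5,[0,0,0.015],0],[0.5,[0,0,0.004],0],[0.5,[0,0,0],0],[0,[0,0,0],0],[0,[0,0,0],0],[0,[0,0,0],0],[0,[0,0,0],0],[0,[0,0,0],0]]' 60|sed -n '1,2p;4,6p'
```

```text
t: 31.02
position: [0.4238, -0.3447, 0.1341]
contact_force: [0.0, -0.1, 0.6]
t: 31.77
position: [0.4241, -0.3455, 0.093]
contact_force: [-2.2, 1.0, 10.1]
gripper_width: 0.103
grasp_force: 61.3
```

```bash
python3 -m handwheel '[[0,[0,0,-0.04],0],[0,[0,0,-0.04],0],[0,[0,0,-0.04],0],[0,[0,0,-0.04],0],[0,[0,0,-0.04],0],[0,[0,0,-0.014],0],[0,[0,0,0],0]]'|sed -n '1,2p;4,6p'
python3 -c "
from h import *
go(*deck(-.068,.0363),.305,6.1)"
```

```text
t: 32.35
position: [0.4247, -0.3462, 0.3105]
contact_force: [1.2, -0.3, -1.2]
gripper_width: 0.105
grasp_force: 59.7
shift [ 0.084  -0.4293  0.004 ] roll -3.6 pos [ 0.4247 -0.3462  0.3105] h 2.5 J7 -53.8 t 32.35
```

```bash
python3 -m handwheel '[[0,[0.007,-0.0358,0],0],[0,[0.007,-0.0358,0],0],[0,[0.007,-0.0358,0],0],[0,[0.007,-0.0358,0],0],[0,[0.007,-0.0358,0],0],[0,[0.007,-0.0358,0],0],[0,[0.007,-0.0358,0],0],[0,[0.007,-0.0358,0],0],[0,[0.007,-0.0358,0],0],[0,[0.007,-0.0358,0],0],[0,[0.007,-0.0358,0],0],[0,[0.007,-0.0358,0],0]]'|head -2
python3 -m handwheel '[[0,[0,0,0],-3.6],[0,[0,0,0],0],[0,[0,0,0],0],[0,[0,0,0],0]]'|sed -n '1,2p;4,6p'
python3 -c "
from h import *
go(*deck(-.068,.0363),.203,6.1)"
```

```text
t: 33.35
position: [0.4877, 0.0892, 0.3048]
t: 33.68
position: [0.4881, 0.0863, 0.3051]
contact_force: [-0.1, 0.2, -1.2]
gripper_width: 0.103
grasp_force: 59.7
shift [2.000e-03 1.000e-04 1.021e-01] roll -0.17 pos [0.4881 0.0863 0.3051] h 5.93 J7 -104.9 t 33.6833
```

```bash
python3 -m handwheel '[[0,[0.002,0,0.03],0],[0,[0,0,0.03],0],[0,[0,0,0.027],0],[0,[0,0,0.01],0],[0,[0,0,0.003],0],[0,[0,0,0],0],[0,[0,0,0],0]]'|sed -n '1,2p;4p'
python3 -m handwheel '[[0,[0,0,0.0015],0],[0,[0,0,0],0],[0,[0,0,0],0]]'|sed -n '1,2p;4p'
```

```text
t: 34.27
position: [0.4913, 0.0876, 0.2067]
contact_force: [0.4, -0.5, -1.3]
t: 34.52
position: [0.4909, 0.0879, 0.205]
contact_force: [-0.5, 0.0, -1.8]
```

```bash
python3 -m handwheel '[[0,[0,0,0.0015],0],[0,[0,0,0],0],[0,[0,0,0],0]]'|sed -n '1,2p;4p'
python3 -m handwheel '[[0,[0,0,0.001],0],[0,[0,0,0],0],[0,[0,0,0],0]]'|sed -n '1,2p;4p'
```

```text
t: 34.77
position: [0.4907, 0.0879, 0.2028]
contact_force: [-0.9, -1.1, 0.1]
t: 35.02
position: [0.4907, 0.088, 0.2026]
contact_force: [-2.3, -1.0, 12.4]
```

```bash
python3 -m handwheel '[[0.4,[0,0,0],0],[0.4,[0,0,0],0],[0.4,[0,0,0],0],[0.5,[0,0,-0.005],0],[0.5,[0,0,-0.02],0],[0.5,[0,0,-0.03],0],[0.5,[0,0,-0.04],0],[0.5,[-0.005,-0.04,0],0],[0.5,[-0.005,-0.04,0],0],[0.5,[-0.005,-0.04,0],0],[0.5,[-0.005,-0.04,0],0],[0.5,[-0.005,-0.04,0],0]]'|sed -n '1,2p;4p'
python3 -m handwheel '[[0.5,[-0.005,-0.04,0],0],[0.5,[-0.005,-0.04,0],0],[0.5,[0,0,0],0],[0.5,[0,0,0],0]]'|sed -n '1,2p;4p'
python3 -c "
from h import *
snap('wrist','w10'); snap('scene','s10'); go(.468,.3694,.2,0)
W,p=world('w10'); 
def rect(lo,hi,r):
  m=(W[:,:,2]>lo)&(W[:,:,2]<hi)&(np.hypot(W[:,:,0]-.468,W[:,:,1]-.369)<r); q=W[m]; print(lo,m.sum(),cv2.minAreaRect(q[:,:2].astype(np.float32)*1000),np.median(q[:,2]))
rect(.098,.12,.04); rect(.05,.066,.09); rect(.067,.078,.05)
cv2.imwrite('pics/both.png',np.vstack([cv2.imread('pics/w10.png')[:,:],])) 
"
```

```text
t: 36.02
position: [0.4437, 0.2857, 0.2972]
contact_force: [1.1, -0.2, -0.5]
t: 36.35
position: [0.4246, 0.365, 0.2966]
contact_force: [0.5, -1.2, -0.2]
shift [ 0.0426 -0.0033  0.0965] roll 6.11 pos [0.4261 0.3617 0.2965] h 6.11 J7 -137.6 t 36.45
0.098 536 ((472.1869201660156, 368.0465087890625), (13.005267143249512, 29.836589813232422), 58.836151123046875) 0.10773654025260501
0.05 10467 ((471.98175048828125, 368.0887756347656), (110.26697540283203, 115.16960144042969), 73.69310760498047) 0.0603828470002823
0.067 1694 ((472.0398254394531, 368.0932922363281), (53.487525939941406, 53.4207763671875), 44.66725540161133) 0.07274019285818131
```

View pics/w10.png

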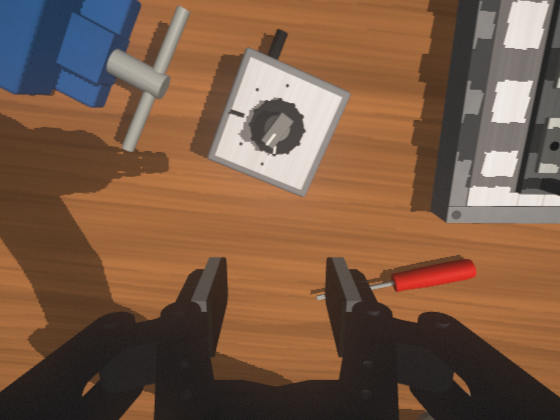

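Wrist view: knob at (279,127) with its white line at (267,141), and the long mark at (236,113). So the knob points along ~149° and the mark is at ~78°, which needs a clockwise turn of about 71°. First I'll check the brackets.

```bash
python3 - <<'E'
from h import *
i=cv2.imread('pics/s10.png'); cv2.imwrite('pics/s10c.png',cv2.resize(i[170:330,60:380],None,fx=2.4,fy=2.4,interpolation=cv2.INTER_CUBIC))
W,p=world('w10')
c=np.array([.472,.368])
for u,v in((236,113),(240,114),(233,112)): d=W[v,u,:2]-c; print(W[v,u].round(4),np.degrees(np.arctan2(d[1],d[0])))
go(.4705,.3685,.15,-31.2)
E
```

```text
[0.4811 0.4078 0.0638] 77.05490656125629
[0.4806 0.4039 0.0627] 76.58995831972788
[0.4818 0.4107 0.0643] 77.09289314137027
shift [ 0.045  -0.0022  0.1465] roll 37.31 pos [0.4261 0.3617 0.2965] h 6.11 J7 -137.6 t 36.45
```

View pics/s10c.png

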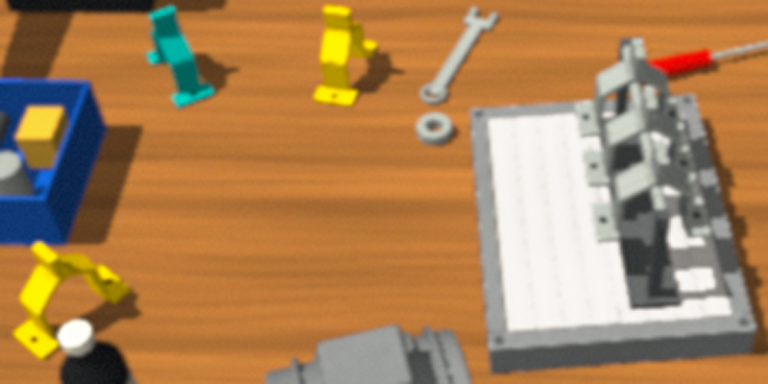

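All three brackets hang astride the bar, at (615,90), (625,135) and (640,185) in the crop. Now to the knob.

```bash
python3 -m handwheel '[[0.5,[0.023,-0.001,0.03],0],[0.5,[0.022,-0.0012,0.03],0],[0.5,[0,0,0.03],6.2],[0.5,[0,0,0.03],6.2],[0.5,[0,0,0.025],6.2],[0.5,[0,0,0],6.2],[0.5,[0,0,0],6.2],[0.5,[0,0,0],6.3],[0.5,[0,0,0],0],[0.5,[0,0,0],0],[0.5,[0,0,0],0]]'|sed -n '1,2p;4p'
python3 -c "
from h import *
go(.4705,.3685,.092,-31.2)"
```

```text
t: 37.37
position: [0.4706, 0.3689, 0.1518]
contact_force: [0.5, 0.3, -0.4]
shift [0.0001 0.0004 0.0598] roll 0.18 pos [0.4706 0.3689 0.1518] h -31.02 J7 -149.9 t 37.3667
```

J7 has run to its limit, so I'll use the half-turned grip (heading 149°).

```bash
python3 -m handwheel '[[0.5,[0,0,-0.02],-7],[0.5,[0,0,0],-7],[0.5,[0,0,0],-7],[0.5,[0,0,0],-7],[0.5,[0,0,0],-7],[0.5,[0,0,0],-7],[0.5,[0,0,0],-7],[0.5,[0,0,0],-7],[0.5,[0,0,0],-7],[0.5,[0,0,0],-7],[0.5,[0,0,0],-7],[0.5,[0,0,0],-7]]'|head -1
python3 -m handwheel '[[0.5,[0,0,0],-7],[0.5,[0,0,0],-7],[0.5,[0,0,0],-7],[0.5,[0,0,0],-7],[0.5,[0,0,0],-7],[0.5,[0,0,0],-7],[0.5,[0,0,0],-7],[0.5,[0,0,0],-7],[0.5,[0,0,0],-7],[0.5,[0,0,0],-7],[0.5,[0,0,0],-7],[0.5,[0,0,0],-7]]'|head -1
python3 -m handwheel '[[0.5,[0,0,0],-6],[0.5,[0,0,0],-6],[0.5,[0,0,0],0],[0.5,[0,0,0],0]]'
python3 -c "
from h import *
go(.4705,.3685,.092,148.8);print(bot.sense()['joint_pos'].round(1))"
```

```text
t: 38.37
t: 39.37
t: 39.7
position: [0.4713, 0.3687, 0.1722]
tcp_rot: [[-0.854, 0.521, 0.001], [0.521, 0.854, 0.001], [-0.0, 0.002, -1.0]]
contact_force: [-0.6, -0.1, 0.3]
gripper_width: 0.499
grasp_force: 0.0
shift [ 0.0006 -0.0007  0.0802] roll -0.18 pos [0.4713 0.3687 0.1722] h 148.62 J7 -13.5 t 39.7
[-19.5  34.8 -35.8 111.   29.1  43.4 -13.5]
```

```bash
python3 -m handwheel '[[0.5,[0.0006,-0.0007,0.03],0],[0.5,[0,0,0.025],0],[0.5,[0,0,0.015],0],[0.5,[0,0,0.009],0],[0.5,[0,0,0],0],[0.5,[0,0,0],0]]' 25|sed -n '1,2p;4p'
python3 -m handwheel '[[0,[0,0,0],0],[0,[0,0,0],0],[0,[0,0,0],0],[0,[0,0,0],0],[0,[0,0,0],0]]' 25
```

```text
t: 40.2
position: [0.4697, 0.3695, 0.093]
contact_force: [-0.4, 0.7, 1.0]
t: 40.62
position: [0.4706, 0.3707, 0.0945]
tcp_rot: [[-0.855, 0.518, 0.003], [0.518, 0.855, 0.003], [-0.001, 0.004, -1.0]]
contact_force: [0.8, 2.2, 5.3]
gripper_width: 0.146
grasp_force: 31.3
```

```bash
python3 -m handwheel '[[0,[0,0,0],5],[0,[0,0,0],6],[0,[0,0,0],6],[0,[0,0,0],6],[0,[0,0,0],6],[0,[0,0,0],6],[0,[0,0,0],0]]'
python3 -m handwheel '[[0,[0,0,0],6],[0,[0,0,0],6],[0,[0,0,0],6],[0,[0,0,0],6],[0,[0,0,0],6],[0,[0,0,0],6],[0,[0,0,0],0],[0,[0,0,0],0],[0,[0,0,0],0]]'
python3 -c "
from h import *
go(.4705,.3685,.092,77.5)"
```

```text
t: 41.2
position: [0.4709, 0.3709, 0.0945]
tcp_rot: [[-0.4, 0.917, 0.004], [0.917, 0.4, 0.003], [0.002, 0.005, -1.0]]
contact_force: [2.3, 2.4, 7.9]
gripper_width: 0.148
grasp_force: 31.2
t: 41.95
position: [0.4713, 0.371, 0.0945]
tcp_rot: [[0.207, 0.978, 0.004], [0.978, -0.207, 0.004], [0.005, 0.003, -1.0]]
contact_force: [3.2, 1.7, 8.8]
gripper_width: 0.149
grasp_force: 31.1
shift [-0.0026 -0.0003  0.0024] roll 0.53 pos [0.4713 0.371  0.0945] h 78.03 J7 -69.9 t 41.95
```

Heading is 78°, on target. Releasing, backing off and checking.

```bash
python3 -m handwheel '[[0.4,[0,0,0],0],[0.4,[0,0,0],0],[0.4,[0,0,0],0],[0.4,[0,0,0],0],[0.4,[0,0,-0.01],0],[0.4,[0,0,-0.03],0],[0.4,[0,0,-0.04],0],[0.4,[0,0,-0.04],0],[0.4,[-0.04,0,-0.03],0],[0.4,[-0.04,0,0],0],[0.4,[0,0,0],0],[0.4,[0,0,0],0]]'|sed -n '1,2p;4p'
python3 -c "
from h import *
snap('wrist','w12')
W,p=world('w12'); 
m=(W[:,:,2]>.098)&(W[:,:,2]<.12)&(np.hypot(W[:,:,0]-.471,W[:,:,1]-.369)<.04); q=W[m]; print(m.sum(),cv2.minAreaRect(q[:,:2].astype(np.float32)*1000))
snap('scene','s12')
a=cv2.imread('pics/w12.png');b=cv2.imread('pics/s12.png')[150:330,230:470]
cv2.imwrite('pics/fin.png',np.hstack([cv2.resize(a,(400,300)),cv2.resize(b,(400,300))]))
"
```

```text
t: 42.95
position: [0.454, 0.2951, 0.2389]
contact_force: [0.1, 0.3, -0.7]
836 ((470.7116394042969, 371.9873962402344), (29.81268310546875, 12.372030258178711), 78.2171859741211)
```

View pics/fin.png

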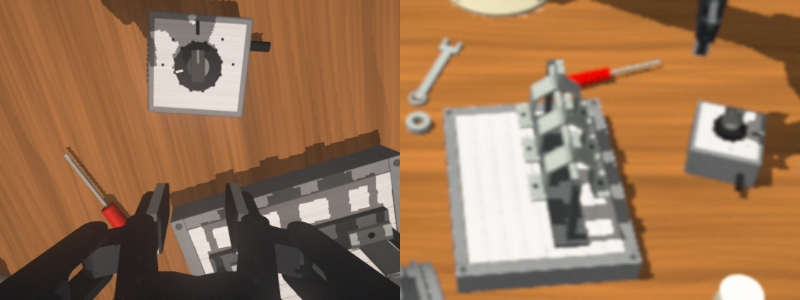

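The knob points at the long mark (198,27), the ring's line hasn't moved noticeably, and the brackets hang on the rack. Handing in.

```bash
python3 -c "
from bench import bot
print(bot.job_done())"
```

```text
the job is handed in; nothing more can be done
None
```

The job is handed in at about 43 s, with no verdict returned: rack level over the bearer (deck y about 36 mm), all three brackets hung and released, inner knob at the long mark, and the outer ring and bearing look unmoved.

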